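# Walk a stuck press block down in its mould

### The job

On the kitchen worktop one of the two wooden press moulds has its block stuck crooked, standing proud of the frame. With the wooden mallet tap the block lightly from above on its two ends in turn, starting with the end that stands higher and each time just until the tapped end is clearly the lower one, and so walk it down until the block sits level and fully home on the mould's floor. Touch the mould and block only with the mallet, and finish by standing the mallet upright on its head on the worktop.

Things in the scene. Friction and masses are not known exactly. Their poses are not given: they have to be found in the camera images.
- mould: open-topped wooden box, fixed, 188 mm long (y), 114 wide (x), rim 70 mm high, floor 10 mm; origin under its centre on the worktop, z up. In it a press block 150 long, 78 wide, 72 high, with a ridge 22 wide, 14 high across the middle of its top, leaning up at the mould's +y end. The like mould with its block home is a bystander. Past 7 degrees of lean the block jams (18 N to go on)
- high_end (a point): where to tap the end that starts higher: on the block's flat top, 50 mm from its centre towards +y; about 115 mm above the worktop at first, 82 mm when home. y axis: along the block, from low to high end. An end slides down under 8 to 15 N while the other stays or sinks a little, and stays where it is left; one end can be 12 mm lower than the other, so one tap drives it 10 to 15 mm
- low_end (a point): where to tap the other end: on the block's flat top, 50 mm from its centre towards -y; about 111 mm above the worktop at first (not falling of itself), 82 mm when home. Same axes and behaviour as high_end
- mallet: pale turned-wood mallet standing upright on its head: head a cylinder 40 mm across, 70 mm high, flat face below; above a taper a straight round handle 27 mm across from 80 to 165 mm above the face; 170 mm tall, about 0.25 kg. Origin: centre of the flat lower face; z axis up along the handle
Things that resemble listed ones, but are neither listed nor needed, are in the scene too. What is meant by the mallet is not green or purple, and is the smaller of those in its own colour.

How it is judged:
By the outcome, as a careful person would: the job done as asked, in the order asked, and still so for the second after the job is handed in, with the robot touching nothing.
It also fails if it takes over 58 s, if anything falls off the work surface, if the arm or the gripper's body presses on something with over 40 N, if the wrist force passes 120 N, or if a joint passes its speed limit or range.

### The arm

A 6-joint arm with a two-finger parallel gripper is mounted at the origin on the work surface. World frame = base frame: x ahead of the robot, y to its left, z up, the work surface at z = 0. Lengths are in mm, angles in rad, forces in N, time in s.
With the tool pointing down it reaches from about 400 to 925 mm from the base axis. Payload 12.5 kg.
Tool frame: the origin (TCP) lies at the very end of the fingers, on their centre line; the grasp point (between the pads) lies 19 mm behind it; z points along the fingers, y is the line along which they close (so a half turn about z gives the same grasp; the last joint's range is limited). The gripper opens to 95 mm and grips with 3 to 60 N. Pads are 20 mm wide; open, the fingers measure 119 mm over their backs; the gripper's body (75 mm by 180 mm) begins 59 mm behind the grasp point.
Start: joints at [-1.3, 0.491, 1.559, -0, 1.092, -0.106], TCP at [229.99, -581.164, 214.661] pointing down, gripper open.
Joint ranges: [-3.1, 3.1], [-0.84, 2.19], [0.05, 2.79], [-1.13, 4.28], [0.06, 2.93], [-2.69, 2.69]. Speed limits (rad/s): [2.22, 2.22, 2.79, 3.14, 3.14, 3.14].

### API

Orientations are given as [roll, pitch, yaw] about the fixed x, y, z axes, in that order (R = Rz(yaw) Ry(pitch) Rx(roll)).
In Python, from cell import state, imaging, env, spot_in, mark_of gives the robot as it stands. The module is installed in compiled form; this text tells all that it offers.
- The arm moves only by the tool step_arm, never from a script. Its argument "increments" is a list of rows, each an object with "slide": the shift along the tool's x, y, z in m, a list of three; "roll": the turn about the tool's z in rad. A call has 1 to 5 rows; each row is the pose to reach, as a shift and turn from the pose commanded when the call began, along the tool's axes at that moment; what a row does not reach only later rows make up. A row lasts 1/8 s, in which the tool goes at most 62.5 mm and 10.7 degrees, less where a joint would pass 70% of its speed; a pose out of reach is approached as far as the arm can. A call with a gripper value outside its range is refused whole. "fingers" is the opening, from 0 (shut) to 1 (fully open), set as the call begins (left out, the last holds). The fingers move at their own pace and stop on an object; the grip force is fixed at half the most. Time passes only in rows, so rows that repeat a pose let the fingers close. It gives the time, the measured TCP pose, the force, the opening and the grip force at its end, in the units of the state.
- state(): the state, without advancing time (a new reading comes with each control period).
- imaging.read_camera(name): name is "side" or "top"; returns a dict with "color" (384x512x3 uint8, red, green, blue), "z_map" (384x512 float32, mm along the optical axis (not along the pixel's ray), 0 where there is no reading), "intrinsics" (3x3 intrinsics, pixels), "camera_from_world" (4x4, takes a point from world to camera coordinates). Camera axes: x right, y up, looking along -z (the intrinsics and any distortion apply to the point x, -y, -z); pixel columns grow to the right and rows downward; lengths in mm; the calibration is good to about 2 mm. A picture is of the moment at which its call begins.
- env.job_done(): hands the job in; it is judged then, once.
Trained networks look in the newest picture that a camera, given by its name, has taken for a name from the list of things; names that differ only in an ending like _2 or _b are one class to them, and where a whole thing is asked for, a point or a joint stands for the part that bears it (a point fixed in the world has none). Each returns a list of dicts, best first, with "confidence" (0 to 1); they miss things now and then, are a little off and sometimes report something else, mostly with a low value. They report only what shows in the picture. A call takes as long as a camera call. They do not tell look-alikes from the thing itself.
- spot_in(camera, target): "bbox" ([left, top, right, bottom] in pixels, round what is visible of it).
- mark_of(camera, target): "uv" ([column, row] in pixels: a listed point, or the origin of a listed thing).
The state is a dict: "t": time; "joints": joint angles; "qvel": joint speeds; "tau": joint torques, N m; "eef_pos": TCP position; "tcp_rot": TCP orientation; "ft_force": force on the tool from outside, world axes, zero at the start; "moment": the same for the moment, N m; "opening": opening from 0.0 (shut) to 1.0 (fully open); "grip_force": force on a finger pad.
Only numpy, scipy, OpenCV 4.12 (cv2) and the standard library are available. Lean on these libraries where they do the work, as an engineer would, in place of code of your own. Each camera call takes 0.05 s, during which the arm holds its last target. There are 200 camera calls.

## Working session

There is one attempt and no reset: what is moved stays moved. The work goes in short steps, Python scripts to look and compute and a tool call to move; the robot and the scene stay as the last step left them, time stands still between calls to the robot, and variables do not carry over. Pictures are saved under pics/ and viewed, at most 10 in all, crops included, and the job is handed in when it is done.

Besides the shell and the picture viewer there is one more tool, called as name(argument=value, ...) on one line, values as JSON. step_arm: Moves the arm, as the interface text tells. Its arguments: {"type":"object","properties":{"increments":{"type":"array"},"fingers":{"type":"number"}},"required":["increments"]}

```bash
mkdir -p pics; cat > h.py <<'E'
import numpy as np, cv2
from cell import state, imaging, env, spot_in, mark_of
def cam(n):
    d=imaging.read_camera(n); return d
def cloud(d):
    z=d["z_map"]; K=d["intrinsics"]; v,u=np.mgrid[:z.shape[0],:z.shape[1]]
    x=(u-K[0,2])/K[0,0]*z; y=(v-K[1,2])/K[1,1]*z
    P=np.stack([x,-y,-z,np.ones_like(z)],-1)@np.linalg.inv(d["camera_from_world"]).T
    P=P[...,:3]; P[z==0]=np.nan; return P
E
python3 - <<'E'
from h import *
s=state(); print(s)
for n in("top","side"):
    d=cam(n); cv2.imwrite(f"pics/{n}0.png",cv2.resize(d["color"][...,::-1],(768,576)))
    P=cloud(d); np.save(n+"P.npy",P); np.save(n+"C.npy",d["color"]); print(n,d["intrinsics"].tolist(),d["camera_from_world"].round(3).tolist())
    for t in("mould","mallet"):
        print(t,[(np.round(b["bbox"]),round(b["confidence"],2)) for b in spot_in(n,t)])
    for t in("mould","mallet","high_end","low_end"):
        print(t,[(np.round(b["uv"],1),round(b["confidence"],2),P[int(b["uv"][1]),int(b["uv"][0])].round(0)) for b in mark_of(n,t)])
E
```

```text
{'t': 0.0, 'joints': array([-1.29959781e+00,  4.91542402e-01,  1.55948060e+00, -1.31581973e-05,
        1.09168398e+00, -1.05573845e-01]), 'qvel': array([-0.00053125, -0.00011772,  0.00223345, -0.00081592,  0.00253012,
       -0.00116008]), 'tau': array([-2.28414261e-03, -6.12650657e+01, -2.58181071e+01,  6.91893767e-02,
        4.81880084e-02, -1.60014051e-04]), 'eef_pos': array([ 229.91516189, -580.89955776,  214.0616786 ]), 'tcp_rot': array([-3.14048330e+00, -1.05820283e-04,  3.76778376e-01]), 'ft_force': array([ 0.15156665, -0.11419908, -0.51398409]), 'moment': array([-0.00339803, -0.03839166, -0.03236631]), 'grip_force': 0.0, 'opening': 0.9942349309677776}
top [[410.2251180166592, 0.0, 253.88832607997406], [0.0, 410.2251180166592, 195.40345257285895], [0.0, 0.0, 1.0]] [[0.031, -1.0, 0.003, -28.68], [0.999, 0.031, 0.029, -467.895], [-0.029, 0.002, 1.0, -908.904], [0.0, 0.0, 0.0, 1.0]]
mould [(array([ 99.,  86., 193., 188.]), 0.78)]
mallet [(array([275., 244., 312., 290.]), 0.63), (array([161., 204., 206., 231.]), 0.61), (array([276., 175., 301., 194.]), 0.59), (array([237., 176.,
[... 487 characters left out ...]
51.765], [0.216, -0.614, 0.759, -178.149], [-0.281, 0.705, 0.651, -640.477], [0.0, 0.0, 0.0, 1.0]]
mould [(array([ 81., 237., 213., 341.]), 0.72)]
mallet [(array([250., 160., 265., 233.]), 0.97), (array([260., 140., 276., 173.]), 0.83), (array([329., 115., 370., 229.]), 0.83), (array([250., 171., 283., 298.]), 0.56)]
mould [(array([155. , 300.6]), 0.85, array([557., 249.,  65.]))]
mallet [(array([259.1, 229.7]), 0.65, array([426., 140., 161.])), (array([264.5, 285.9]), 0.57, array([415., 152.,  44.])), (array([343.3, 219.3]), 0.56, array([325., -65.,  26.]))]
high_end [(array([108.5, 263.5]), 0.85, array([632., 243., 116.]))]
low_end [(array([176.5, 258.7]), 0.67, array([543., 196., 111.]))]
```

View pics/top0.png

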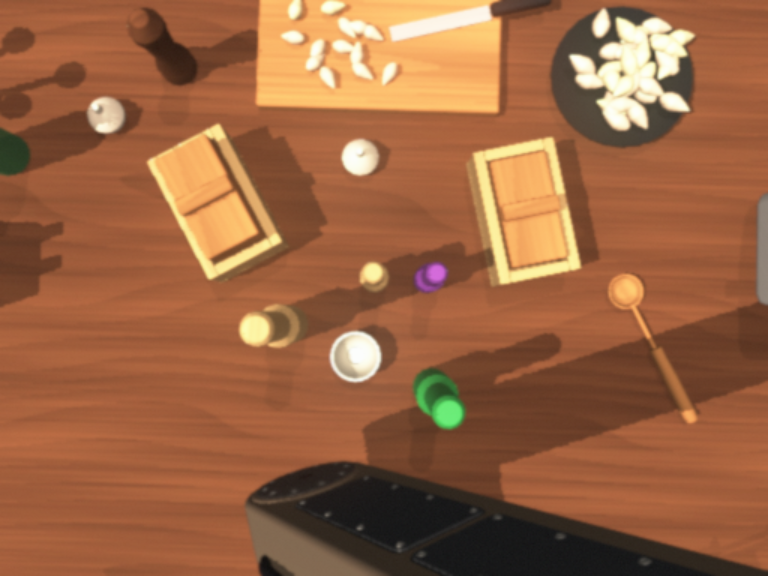

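View pics/side0.png

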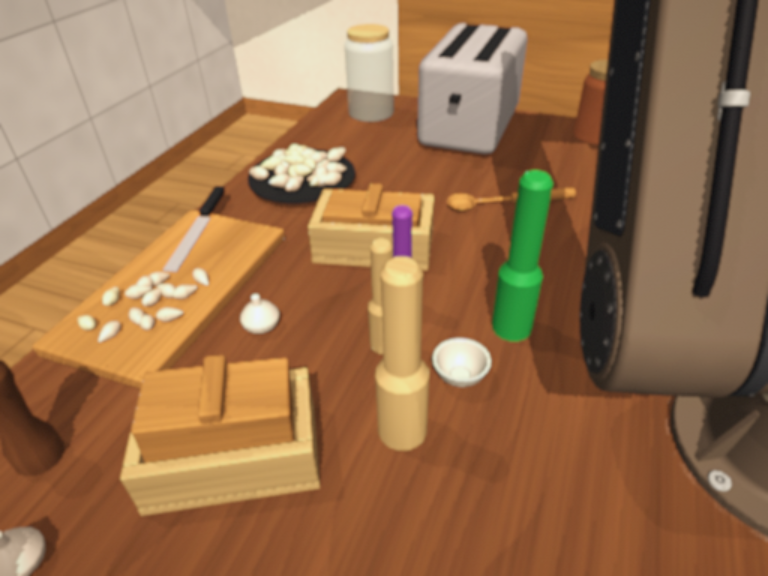

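The top view shows mould with the raised block at (215,205) and the home one at (525,210). Mallet candidates are the small pale one (374,275), the large pale one (265,328), purple (432,275) and green (440,400). The small pale one fits, being pale and the smaller of that colour. In the side view it stands at (380,295), behind the large pale one. I'll confirm it in a crop and measure.

```bash
cat >> h.py <<'E'
def rect(P,m):
    q=P[m][:,:2].astype(np.float32); return cv2.minAreaRect(q)
def near(P,c,r,z0,z1):
    return (np.hypot(P[...,0]-c[0],P[...,1]-c[1])<r)&(P[...,2]>z0)&(P[...,2]<z1)
E
python3 - <<'E'
from h import *
P=np.load("topP.npy"); C=np.load("topC.npy"); S=np.load("sideC.npy"); PS=np.load("sideP.npy")
a=cv2.resize(C[165:240,150:320,::-1],(680,300),interpolation=cv2.INTER_CUBIC); b=cv2.resize(S[130:300,230:330,::-1],(353,600)); 
cv2.imwrite("pics/crop.png",np.hstack([a[:, :440],cv2.resize(b,(176,300))]))
for nm,Q in(("top",P),("side",PS)):
  for c in((486,-2),(430,140)):
    m=near(Q,c,70,20,260); q=Q[m]; 
    if len(q)==0: continue
    zt=np.percentile(q[:,2],98); t=q[q[:,2]>zt-6]; print(nm,c,len(q),"ztop",zt,np.median(t,0).round(1),(t[:,:2].min(0)+t[:,:2].max(0))/2, np.ptp(t[:,:2],axis=0))
for z in range(20,180,20):
    q=PS[near(PS,(486,-2),40,z-8,z+8)]; print(z,len(q),q.mean(0).round(1) if len(q) else'')
# mould
m=near(P,(571,200),130,50,140); print("rim+block",rect(P,m))
for lo,hi in((60,80),(95,140)):
    m=near(P,(571,200),130,lo,hi); print(lo,rect(P,m),m.sum())
    m=near(PS,(571,200),130,lo,hi); print("s",rect(PS,m),m.sum())
q=P[near(P,(571,200),130,95,140)]; print(np.percentile(q[:,2],[2,10,50,90,98]))
# other things near
for c in ((485,-75),(420,0),(650,0)):
    q=P[near(P,c,45,8,260)]
    if len(q): print(c,q.min(0).round(),q.max(0).round())
E
```

```text
top (486, -2) 414 ztop 172.8096025066578 [489.7  -3.8 170.7] [489.12003464 -29.86829993] [24.14817625 81.00652969]
top (430, 140) 992 ztop 249.57515537537404 [418.8 122.4 247.4] [419.23621483 122.58908313] [34.79234631 34.46427187]
side (486, -2) 842 ztop 170.90352444497051 [488.4  -1.4 169.2] [488.79034235 -30.78309798] [25.05695064 81.85692188]
side (430, 140) 3472 ztop 247.15283253110627 [416.7 127.4 246.3] [417.93262267 124.82898263] [35.93784796 32.48604373]
20 49 [493.7  14.4  20.4]
40 48 [494.4  14.1  39.6]
60 50 [493.4  14.4  60. ]
80 64 [495.   9.  78.]
100 37 [493.2   8.3 100.2]
120 42 [492.7   8.8 120. ]
140 49 [492.1   8.4 140.6]
160 121 [485.7   5.4 160.8]
rim+block ((587.555908203125, 222.72332763671875), (188.4852294921875, 114.36969757080078), 29.87944221496582)
60 ((587.6102294921875, 222.75454711914062), (188.35989379882812, 114.36969757080078), 29.879436492919922) 1606
s ((586.694580078125, 222.82568359375), (188.7852783203125, 115.5879135131836), 30.612682342529297) 2761
95 ((586.6943359375, 222.3077392578125), (151.10049438476562, 78.94493865966797), 29.77712059020996) 3112
s ((586.1683349609375, 221.3016357421875), (150.14999389648438, 80.41548919677734), 30.092683792114258) 4796
[103.10146394 111.33517138 115.47557401 127.95017605 130.42715783]
(485, -75) [472. -99.  10.] [511. -61. 175.]
(420, 0) [376. -13.   8.] [411.  42.  39.]
(650, 0) [642.  -2.  13.] [691.  44.  61.]
```

View pics/crop.png

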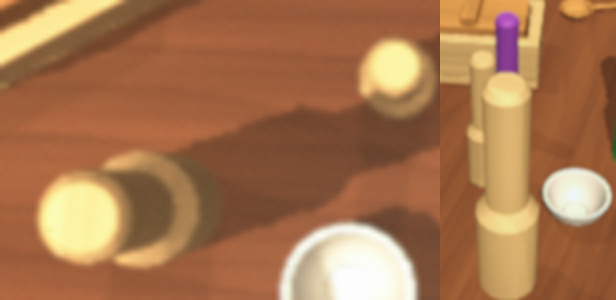

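The crop confirms it: the small pale mallet (crop 395,70), 170 mm tall, is the one meant. The other pale one is about 247 mm tall. Next I work out the moves.

```bash
cat >> h.py <<'E'
from scipy.spatial.transform import Rotation as Ro
def go(x,y,z,yaw=None):
    s=state(); R=Ro.from_euler("xyz",s["tcp_rot"]).as_matrix(); Y=s["tcp_rot"][2]
    d=R.T@(np.array([x,y,z])-s["eef_pos"])/1000
    r=0 if yaw is None else -((yaw-Y+np.pi)%(2*np.pi)-np.pi)
    print("t",round(s["t"],2),"pos",s["eef_pos"].round(1),"rpy",s["tcp_rot"].round(3),"F",s["ft_force"].round(1),"slide",d.round(4),"roll",round(r,3))
E
python3 - <<'E'
from h import *
for n in("top","side"):
    P=np.load(n+"P.npy")
    q=P[near(P,(489,-3),28,166,180)]; print(n,cv2.minEnclosingCircle(q[:,:2].astype(np.float32)),q[:,2].mean())
    q=P[near(P,(400,-90),60,150,300)]; print("green",q.max(0),q.min(0))
go(489,-3,330,2.094)
E
```

```text
top ((489.86798095703125, -2.47395396232605), 13.289234161376953) 170.4939952547186
green [351.63894201 -75.82015174 244.2540926 ] [ 340.29831145 -105.86468785  150.08380257]
side ((488.72674560546875, -2.2341668605804443), 12.711828231811523) 169.3294219350279
green [350.83897321 -75.24176711 240.6528167 ] [ 340.53731062 -101.81884235  150.75795442]
t 0.7 pos [ 230.  -581.2  214.7] rpy [3.141 0.    0.377] F [ 0.5 -0.4 -0.3] slide [ 0.4536 -0.4423 -0.1154] roll -1.717
```

step_arm(increments=[{"slide":[0.05,-0.05,-0.04],"roll":-0.18},{"slide":[0.09,-0.09,-0.08],"roll":-0.36},{"slide":[0.13,-0.13,-0.115],"roll":-0.54},{"slide":[0.17,-0.17,-0.115],"roll":-0.72},{"slide":[0.21,-0.21,-0.115],"roll":-0.9}], fingers=1.0)

```text
t: 1.32
eef_pos: [342.8, -320.1, 330.0]
tcp_rot: [3.14, 0.001, 1.282]
ft_force: [1.0, -1.1, -0.5]
opening: 0.998
grip_force: 0.0
```

```bash
python3 -c "
from h import *
go(489.3,-2.4,330,2.094)"
```

```text
t 1.32 pos [ 342.8 -320.1  330. ] rpy [3.140e+00 1.000e-03 1.282e+00] F [ 1.  -1.1 -0.5] slide [ 3.463e-01  4.990e-02 -3.000e-04] roll -0.812
```

step_arm(increments=[{"slide":[0.06,0.008,0],"roll":-0.17},{"slide":[0.12,0.017,0],"roll":-0.34},{"slide":[0.18,0.026,0],"roll":-0.51},{"slide":[0.24,0.035,0],"roll":-0.68},{"slide":[0.3,0.043,0],"roll":-0.812}])

```text
t: 1.95
eef_pos: [471.0, -45.1, 329.2]
tcp_rot: [3.141, 0.001, 2.094]
ft_force: [0.1, -0.9, 0.7]
opening: 0.999
grip_force: 0.0
```

```bash
python3 -c "
from h import *
go(489.3,-2.4,111,2.094)"
```

```text
t 1.95 pos [471.  -45.1 329.2] rpy [3.141e+00 1.000e-03 2.094e+00] F [ 0.1 -0.9  0.7] slide [0.028  0.0371 0.2182] roll -0.0
```

step_arm(increments=[{"slide":[0.028,0.0371,0.0],"roll":0},{"slide":[0.028,0.0371,0.0],"roll":0},{"slide":[0.028,0.0371,0.05],"roll":0},{"slide":[0.028,0.0371,0.1],"roll":0},{"slide":[0.028,0.0371,0.12],"roll":0}])

```text
t: 2.58
eef_pos: [487.5, -5.0, 206.7]
tcp_rot: [-3.139, -0.002, 2.088]
ft_force: [0.6, -0.5, -0.2]
opening: 1.001
grip_force: 0.0
```

```bash
python3 -c "
from h import *
go(489.3,-2.4,111,2.094)"
```

```text
t 2.58 pos [487.5  -5.  206.7] rpy [-3.139e+00 -2.000e-03  2.088e+00] F [ 0.6 -0.5 -0.2] slide [0.0012 0.0031 0.0957] roll -0.006
```

step_arm(increments=[{"slide":[0,0,0.04]},{"slide":[0,0,0.07]},{"slide":[0,0,0.09]},{"slide":[0,0,0.098]},{"slide":[0,0,0.098]}])

```text
invalid input at $.increments[0]: expected keys slide, roll
```

```bash
python3 -c "
from h import *
go(489.3,-2.4,111,2.094)"
```

```text
t 2.58 pos [487.5  -5.  206.7] rpy [-3.139e+00 -2.000e-03  2.088e+00] F [ 0.6 -0.5 -0.2] slide [0.0012 0.0031 0.0957] roll -0.006
```

step_arm(increments=[{"slide":[0,0,0.04],"roll":0},{"slide":[0,0,0.07],"roll":0},{"slide":[0,0,0.09],"roll":0},{"slide":[0,0,0.098],"roll":0},{"slide":[0,0,0.098],"roll":0}])

```text
t: 3.2
eef_pos: [488.8, -4.8, 111.0]
tcp_rot: [-3.141, -0.0, 2.088]
ft_force: [0.4, -0.2, 0.7]
opening: 0.998
grip_force: 0.0
```

```bash
python3 -c "
from h import *
go(489.3,-2.4,111,2.094)"
```

```text
t 3.2 pos [488.8  -4.8 111. ] rpy [-3.141 -0.     2.088] F [ 0.4 -0.2  0.7] slide [0.0018 0.0017 0.    ] roll -0.006
```

step_arm(increments=[{"slide":[0.0018,0.0017,0],"roll":-0.006},{"slide":[0.0018,0.0017,0],"roll":-0.006}])

```text
t: 3.45
eef_pos: [489.7, -1.8, 111.6]
tcp_rot: [3.141, 0.001, 2.095]
ft_force: [-0.5, -0.5, 0.7]
opening: 1.005
grip_force: 0.0
```

step_arm(increments=[{"slide":[0,0,0],"roll":0},{"slide":[0,0,0],"roll":0},{"slide":[0,0,0],"roll":0},{"slide":[0,0,0],"roll":0},{"slide":[0,0,0],"roll":0}], fingers=0.1)

```text
t: 4.08
eef_pos: [489.4, -1.9, 110.9]
tcp_rot: [-3.142, 0.0, 2.095]
ft_force: [-1.1, 0.8, 0.1]
opening: 0.529
grip_force: 0.0
```

step_arm(increments=[{"slide":[0,0,0],"roll":0},{"slide":[0,0,0],"roll":0},{"slide":[0,0,0],"roll":0}], fingers=0.0)

```text
t: 4.45
eef_pos: [489.4, -1.9, 110.9]
tcp_rot: [-3.142, 0.0, 2.095]
ft_force: [0.5, -0.2, 0.5]
opening: 0.279
grip_force: 30.0
```

step_arm(increments=[{"slide":[0,0,-0.01],"roll":0},{"slide":[0,0,-0.04],"roll":0},{"slide":[0,0,-0.09],"roll":0},{"slide":[0,0,-0.14],"roll":0},{"slide":[0,0,-0.17],"roll":0}])

```text
t: 5.08
eef_pos: [489.3, -1.9, 283.8]
tcp_rot: [3.14, 0.002, 2.095]
ft_force: [-0.2, -0.4, -3.4]
opening: 0.28
grip_force: 30.0
```

```bash
python3 - <<'E'
from h import *
go(630.8,247.6,281,2.094)
d=cam("side"); P=cloud(d); cv2.imwrite("pics/lift.png",cv2.resize(d["color"][60:330,120:480,::-1],(720,540)))
for z in range(180,270,15):
    q=P[near(P,(489,-2),30,z-7,z+7)]; print(z,len(q),q.mean(0).round(1) if len(q) else'')
q=P[near(P,(489,-2),30,120,300)]; print(np.percentile(q[:,2],[0,1,3]))
E
```

```text
t 5.08 pos [489.3  -1.9 283.8] rpy [3.140e+00 2.000e-03 2.095e+00] F [-0.2 -0.4 -3.4] slide [0.1452 0.2473 0.0031] roll 0.001
180 135 [483.7  11.1 180.8]
195 152 [484.3  10.9 195.1]
210 162 [483.7  11.  209.9]
225 175 [483.7  10.8 225.2]
240 201 [484.2  10.  240.6]
255 168 [485.5   6.1 254. ]
[173.88815897 175.36783042 178.63900463]
```

step_arm(increments=[{"slide":[0.02,0.035,0],"roll":0},{"slide":[0.05,0.085,0],"roll":0},{"slide":[0.08,0.136,0],"roll":0},{"slide":[0.11,0.187,0],"roll":0},{"slide":[0.135,0.23,0],"roll":0}])

```text
t: 5.75
eef_pos: [621.3, 232.0, 279.8]
tcp_rot: [-3.14, -0.0, 2.095]
ft_force: [0.2, -0.3, -3.0]
opening: 0.275
grip_force: 30.0
```

step_arm(increments=[{"slide":[0.0102,0.0173,0],"roll":0},{"slide":[0.0102,0.0173,0],"roll":0},{"slide":[0.0102,0.0173,0],"roll":0}])

```text
t: 6.12
eef_pos: [630.4, 246.8, 280.3]
tcp_rot: [-3.14, -0.0, 2.095]
ft_force: [0.8, 0.9, -3.9]
opening: 0.276
grip_force: 30.0
```

```bash
python3 - <<'E'
from h import *
go(630.6,247.6,230,2.094)
d=cam("side"); P=cloud(d); cv2.imwrite("pics/over.png",cv2.resize(d["color"][60:360,60:460,::-1],(800,600)))
c=np.array([587.2,222.7]); u=np.array([.8668,.4986])
a=(P[...,:2]-c)@u; b=(P[...,:2]-c)@[-u[1],u[0]]
for lo,hi in((25,70),(-70,-25)):
    m=(a>lo)&(a<hi)&(abs(b)<30)&(P[...,2]<125)&(P[...,2]>75); q=P[m]; k=np.polyfit(a[m],q[:,2],1) if m.sum()>10 else None
    print(lo,m.sum(),k, np.polyval(k,(lo+hi)/2+ (2.5 if lo>0 else -2.5)) if k is not None else '')
E
```

```text
t 6.12 pos [630.4 246.8 280.3] rpy [-3.14  -0.     2.095] F [ 0.8  0.9 -3.9] slide [0.0005 0.0007 0.0503] roll 0.001
25 944 [3.92510049e-02 1.14023537e+02] 115.98608701834507
-70 883 [4.01476118e-02 1.13772531e+02] 111.7651502841673
```

View pics/over.png

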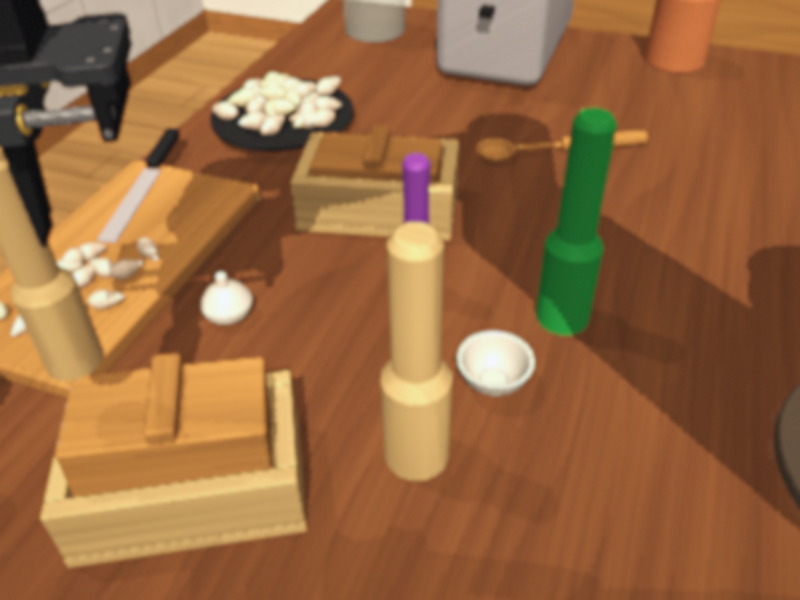

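The picture shows the mallet, at (60,300), held upright above the far, higher end of the raised block, whose two ends measure 116 and 112 mm. Now the first tap.

step_arm(increments=[{"slide":[0.0005,0.0007,0.02],"roll":0},{"slide":[0.0005,0.0007,0.038],"roll":0},{"slide":[0.0005,0.0007,0.046],"roll":0},{"slide":[0.0005,0.0007,0.05],"roll":0},{"slide":[0.0005,0.0007,0.052],"roll":0}])

```text
t: 6.8
eef_pos: [631.4, 248.1, 229.4]
tcp_rot: [3.141, 0.0, 2.095]
ft_force: [0.6, 0.8, -3.6]
opening: 0.278
grip_force: 30.0
```

step_arm(increments=[{"slide":[0,0,0.002],"roll":0},{"slide":[0,0,0.004],"roll":0},{"slide":[0,0,0.006],"roll":0}])

```text
t: 7.18
eef_pos: [631.8, 248.6, 224.3]
tcp_rot: [3.139, 0.001, 2.095]
ft_force: [-0.4, 0.8, 7.1]
opening: 0.281
grip_force: 30.0
```

step_arm(increments=[{"slide":[0,0,0.002],"roll":0},{"slide":[0,0,0.004],"roll":0}])

```text
t: 7.42
eef_pos: [632.6, 249.0, 221.1]
tcp_rot: [3.136, 0.001, 2.095]
ft_force: [2.0, 1.7, 10.1]
opening: 0.281
grip_force: 30.0
```

step_arm(increments=[{"slide":[0,0,0.002],"roll":0},{"slide":[0,0,0.004],"roll":0},{"slide":[0,0,0.006],"roll":0}])

```text
t: 7.8
eef_pos: [633.7, 249.5, 216.1]
tcp_rot: [3.132, 0.002, 2.095]
ft_force: [5.9, 3.9, 12.2]
opening: 0.284
grip_force: 30.0
```

```bash
cat >> h.py <<'E'
def ends():
    d=cam("side"); P=cloud(d)
    c=np.array([587.2,222.7]); u=np.array([.8668,.4986])
    a=(P[...,:2]-c)@u; b=(P[...,:2]-c)@[-u[1],u[0]]
    fit=lambda m:np.polyfit(a[m],P[...,2][m],1)
    for lo,hi in((14,70),(-70,-14)):
        m=(a>lo)&(a<hi)&(abs(b)<33)&(P[...,2]<122)&(P[...,2]>75)
        if m.sum()<60: print(lo,"few",m.sum()); continue
        k=fit(m)
        for _ in range(4):
            m2=m&(abs(P[...,2]-np.polyval(k,a))<3.0)
            if m2.sum()>40: k=fit(m2)
        print("half",lo,m2.sum(),"slope",k[0].round(4),"high50",np.polyval(k,50).round(1),"low50",np.polyval(k,-50).round(1))
    return d
E
python3 - <<'E'
from h import *
go(631,248,230); ends()
E
```

```text
t 7.8 pos [633.7 249.5 216.1] rpy [3.132e+00 2.000e-03 2.095e+00] F [ 5.9  3.9 12.2] slide [ 0.0001 -0.003  -0.0139] roll 0
half 14 693 slope -0.061 high50 104.9 low50 111.0
half -70 1187 slope -0.0616 high50 104.7 low50 110.9
```

High end is now 6 mm lower. Lift and shift to the low end.

step_arm(increments=[{"slide":[0,0,-0.02],"roll":0},{"slide":[0,0,-0.04],"roll":0},{"slide":[0,-0.03,-0.045],"roll":0},{"slide":[0,-0.07,-0.045],"roll":0},{"slide":[0,-0.1,-0.045],"roll":0}])

```text
t: 8.48
eef_pos: [543.3, 197.7, 258.0]
tcp_rot: [-3.142, 0.0, 2.095]
ft_force: [1.6, 0.2, -2.9]
opening: 0.276
grip_force: 30.0
```

```bash
python3 - <<'E'
from h import *
go(543.9,197.8,224); d=ends()
P=cloud(d); s=state()["eef_pos"]
q=P[near(P,s[:2],32,125,s[2]-20)]; print("face",np.percentile(q[:,2],[0,1,3]),"expect",s[2]-111)
for z in range(150,240,15):
    r=q[abs(q[:,2]-z)<7]; print(z,len(r),(r.mean(0)-s).round(1)) if len(r) else 0
E
```

```text
t 8.47 pos [543.3 197.7 258. ] rpy [-3.142  0.     2.095] F [ 1.6  0.2 -2.9] slide [-0.0002  0.0006  0.034 ] roll 0
half 14 1147 slope -0.0637 high50 104.6 low50 110.9
half -70 1029 slope -0.0617 high50 104.6 low50 110.8
face [146.71682119 148.84293596 151.22275111] expect 147.17411752879025
150 123 [  -7.3   11.1 -105.7]
165 187 [ -7.4  11.3 -93.3]
180 206 [ -7.1  11.4 -78.2]
195 214 [ -7.1  11.3 -63.1]
210 225 [ -6.9  11.6 -48.2]
225 318 [ -4.1   7.8 -34.5]
```

step_arm(increments=[{"slide":[0,0.0006,0.014],"roll":0},{"slide":[0,0.0006,0.026],"roll":0},{"slide":[0,0.0006,0.032],"roll":0},{"slide":[0,0.0006,0.034],"roll":0},{"slide":[0,0.0006,0.036],"roll":0}])

```text
t: 9.15
eef_pos: [545.5, 198.7, 222.1]
tcp_rot: [3.141, 0.0, 2.095]
ft_force: [-0.7, -0.5, 7.7]
opening: 0.284
grip_force: 30.0
```

step_arm(increments=[{"slide":[0,0,0.002],"roll":0},{"slide":[0,0,0.004],"roll":0},{"slide":[0,0,0.006],"roll":0},{"slide":[0,0,0.008],"roll":0}])

```text
t: 9.65
eef_pos: [544.3, 198.1, 214.9]
tcp_rot: [-3.14, 0.0, 2.095]
ft_force: [-7.8, -4.5, 12.1]
opening: 0.278
grip_force: 30.1
```

step_arm(increments=[{"slide":[0,0,0.002],"roll":0},{"slide":[0,0,0.0035],"roll":0},{"slide":[0,0,0.0045],"roll":0}])

```text
t: 10.02
eef_pos: [543.9, 197.9, 210.6]
tcp_rot: [-3.139, 0.0, 2.095]
ft_force: [-9.8, -5.0, 12.7]
opening: 0.277
grip_force: 30.1
```

```bash
python3 - <<'E'
from h import *
go(543.9,197.8,209); ends()
E
```

```text
t 10.03 pos [543.9 197.9 210.6] rpy [-3.139  0.     2.095] F [-9.8 -5.  12.7] slide [-0.0001 -0.      0.0016] roll 0
half 14 1276 slope 0.039 high50 103.5 low50 99.6
half -70 636 slope 0.03 high50 102.8 low50 99.8
```

step_arm(increments=[{"slide":[0,0,0.001],"roll":0},{"slide":[0,0,0.0022],"roll":0}])

```text
t: 10.32
eef_pos: [543.6, 197.7, 208.4]
tcp_rot: [-3.138, 0.0, 2.095]
ft_force: [-10.2, -5.5, 13.5]
opening: 0.282
grip_force: 30.1
```

step_arm(increments=[{"slide":[0,0,-0.02],"roll":0},{"slide":[0,0,-0.04],"roll":0},{"slide":[0,0.03,-0.045],"roll":0},{"slide":[0,0.07,-0.045],"roll":0},{"slide":[0,0.1,-0.045],"roll":0}])

```text
t: 10.95
eef_pos: [632.9, 249.3, 252.4]
tcp_rot: [3.141, 0.0, 2.095]
ft_force: [-0.6, 0.4, -3.4]
opening: 0.286
grip_force: 30.0
```

```bash
cat >> h.py <<'E'
def face():
    d=ends(); P=cloud(d); s=state()["eef_pos"]
    q=P[near(P,s[:2],32,118,s[2]-20)]; print("face",np.percentile(q[:,2],[0,1,3]),"expect",s[2]-111)
E
python3 - <<'E'
from h import *
go(630.6,247.6,216); face()
E
```

```text
t 10.95 pos [632.9 249.3 252.4] rpy [3.141 0.    2.095] F [-0.6  0.4 -3.4] slide [-0.0003 -0.0029  0.0364] roll 0
half 14 1186 slope 0.0614 high50 103.3 low50 97.1
half -70 1193 slope 0.0618 high50 103.1 low50 97.0
face [140.89578194 143.3608879  145.62003936] expect 140.68614089936224
```

step_arm(increments=[{"slide":[0,-0.0029,0.014],"roll":0},{"slide":[0,-0.0029,0.026],"roll":0},{"slide":[0,-0.0029,0.032],"roll":0},{"slide":[0,-0.0029,0.034],"roll":0},{"slide":[0,-0.0029,0.036],"roll":0}])

```text
t: 11.62
eef_pos: [629.3, 247.1, 216.5]
tcp_rot: [3.141, 0.0, 2.095]
ft_force: [-1.0, 0.0, -4.1]
opening: 0.279
grip_force: 30.0
```

step_arm(increments=[{"slide":[0,0,0.002],"roll":0},{"slide":[0,0,0.004],"roll":0},{"slide":[0,0,0.006],"roll":0},{"slide":[0,0,0.008],"roll":0}])

```text
t: 12.12
eef_pos: [630.2, 247.6, 209.8]
tcp_rot: [3.138, 0.001, 2.095]
ft_force: [0.1, 1.0, 6.8]
opening: 0.274
grip_force: 30.0
```

step_arm(increments=[{"slide":[0,0,0.002],"roll":0},{"slide":[0,0,0.004],"roll":0},{"slide":[0,0,0.006],"roll":0}])

```text
t: 12.5
eef_pos: [631.3, 248.2, 205.0]
tcp_rot: [3.134, 0.001, 2.095]
ft_force: [3.8, 2.4, 12.0]
opening: 0.281
grip_force: 30.0
```

```bash
python3 - <<'E'
from h import *
go(630.6,247.6,202); ends()
E
```

```text
t 12.5 pos [631.3 248.2 205. ] rpy [3.134e+00 1.000e-03 2.095e+00] F [ 3.8  2.4 12. ] slide [-0.0001 -0.0009  0.003 ] roll 0
half 14 567 slope 0.0546 high50 96.1 low50 90.6
half -70 1184 slope -0.0175 high50 94.4 low50 96.1
```

step_arm(increments=[{"slide":[0,0,0.002],"roll":0},{"slide":[0,0,0.0035],"roll":0},{"slide":[0,0,0.005],"roll":0}])

```text
t: 12.92
eef_pos: [632.3, 248.6, 200.7]
tcp_rot: [3.13, 0.002, 2.095]
ft_force: [8.0, 4.4, 12.3]
opening: 0.28
grip_force: 30.0
```

step_arm(increments=[{"slide":[0,0,-0.02],"roll":0},{"slide":[0,0,-0.04],"roll":0},{"slide":[0,0,-0.045],"roll":0}])

```text
t: 13.3
eef_pos: [629.5, 247.3, 243.3]
tcp_rot: [3.14, 0.001, 2.095]
ft_force: [-0.6, -0.5, -3.2]
opening: 0.284
grip_force: 30.0
```

```bash
python3 - <<'E'
from h import *
go(543.9,197.8,245); face()
E
```

```text
t 13.3 pos [629.5 247.3 243.3] rpy [3.140e+00 1.000e-03 2.095e+00] F [-0.6 -0.5 -3.2] slide [-0.     -0.0989 -0.0019] roll 0
half 14 1065 slope -0.0674 high50 89.3 low50 96.0
half -70 1178 slope -0.0636 high50 89.3 low50 95.7
face [132.22307305 134.31400541 136.85924625] expect 132.12946575416908
```

step_arm(increments=[{"slide":[0,-0.04,0],"roll":0},{"slide":[0,-0.085,0],"roll":0},{"slide":[0,-0.0989,0.01],"roll":0},{"slide":[0,-0.0989,0.022],"roll":0},{"slide":[0,-0.0989,0.032],"roll":0}])

```text
t: 13.98
eef_pos: [544.0, 197.9, 208.9]
tcp_rot: [-3.141, -0.0, 2.095]
ft_force: [-0.7, 0.7, -3.4]
opening: 0.28
grip_force: 30.0
```

step_arm(increments=[{"slide":[0,0,0.002],"roll":0},{"slide":[0,0,0.004],"roll":0},{"slide":[0,0,0.006],"roll":0},{"slide":[0,0,0.008],"roll":0},{"slide":[0,0,0.01],"roll":0}])

```text
t: 14.6
eef_pos: [543.0, 197.4, 200.7]
tcp_rot: [-3.139, 0.0, 2.095]
ft_force: [-4.2, -2.2, 7.7]
opening: 0.278
grip_force: 30.1
```

```bash
python3 - <<'E'
from h import *
go(543.9,197.8,195); ends()
E
```

```text
t 14.6 pos [543.  197.4 200.7] rpy [-3.139  0.     2.095] F [-4.2 -2.2  7.7] slide [-0.0001  0.001   0.0057] roll 0
half 14 1203 slope -0.0143 high50 88.7 low50 90.1
half -70 452 slope -0.1642 high50 77.8 low50 94.2
```

step_arm(increments=[{"slide":[0,0,0.002],"roll":0},{"slide":[0,0,0.004],"roll":0},{"slide":[0,0,0.0058],"roll":0}])

```text
t: 15.02
eef_pos: [542.6, 197.2, 195.2]
tcp_rot: [-3.139, 0.0, 2.095]
ft_force: [-9.7, -4.5, 12.8]
opening: 0.278
grip_force: 30.1
```

```bash
python3 - <<'E'
from h import *
go(543.9,197.8,195); ends()
E
```

```text
t 15.03 pos [542.6 197.2 195.2] rpy [-3.139  0.     2.095] F [-9.7 -4.5 12.8] slide [-0.0001  0.0015  0.0002] roll 0
half 14 1248 slope 0.0392 high50 88.2 low50 84.3
half -70 418 slope -0.1821 high50 72.3 low50 90.5
```

step_arm(increments=[{"slide":[0,0,-0.02],"roll":0},{"slide":[0,0,-0.045],"roll":0},{"slide":[0,0.03,-0.049],"roll":0},{"slide":[0,0.07,-0.049],"roll":0},{"slide":[0,0.1,-0.049],"roll":0}])

```text
t: 15.7
eef_pos: [631.5, 248.6, 243.2]
tcp_rot: [3.141, 0.0, 2.095]
ft_force: [-0.6, -0.5, -3.0]
opening: 0.279
grip_force: 30.0
```

```bash
python3 - <<'E'
from h import *
go(630.6,247.6,201); face()
E
```

```text
t 15.7 pos [631.5 248.6 243.2] rpy [3.141 0.    2.095] F [-0.6 -0.5 -3. ] slide [-0.0004 -0.0013  0.0422] roll 0
half 14 1200 slope 0.0423 high50 88.1 low50 83.9
half -70 1178 slope 0.0402 high50 88.0 low50 84.0
face [131.90283401 134.3736463  136.71045324] expect 131.5703646699094
```

Now the high end; the floor should stop it at about TCP 193.

step_arm(increments=[{"slide":[0,-0.0013,0.016],"roll":0},{"slide":[0,-0.0013,0.03],"roll":0},{"slide":[0,-0.0013,0.038],"roll":0},{"slide":[0,-0.0013,0.04],"roll":0},{"slide":[0,-0.0013,0.042],"roll":0}])

```text
t: 16.38
eef_pos: [629.2, 247.0, 201.7]
tcp_rot: [3.141, 0.0, 2.095]
ft_force: [0.6, 0.1, -3.3]
opening: 0.279
grip_force: 30.0
```

step_arm(increments=[{"slide":[0,0,0.002],"roll":0},{"slide":[0,0,0.004],"roll":0},{"slide":[0,0,0.006],"roll":0}])

```text
t: 16.75
eef_pos: [629.6, 247.3, 196.7]
tcp_rot: [3.139, 0.001, 2.095]
ft_force: [-0.3, 0.0, 6.0]
opening: 0.28
grip_force: 30.0
```

```bash
python3 - <<'E'
from h import *
go(630.6,247.6,193); ends()
E
```

```text
t 16.75 pos [629.6 247.3 196.7] rpy [3.139e+00 1.000e-03 2.095e+00] F [-0.3  0.   6. ] slide [-0.0002  0.001   0.0037] roll 0
half 14 368 slope 0.3226 high50 95.1 low50 62.9
half -70 1184 slope 0.0221 high50 86.0 low50 83.8
```

step_arm(increments=[{"slide":[0,0,0.0015],"roll":0},{"slide":[0,0,0.003],"roll":0}])

```text
t: 17.05
eef_pos: [630.2, 247.6, 194.2]
tcp_rot: [3.137, 0.001, 2.095]
ft_force: [1.7, 1.7, 9.5]
opening: 0.278
grip_force: 30.0
```

step_arm(increments=[{"slide":[0,0,0.001],"roll":0},{"slide":[0,0,0.0015],"roll":0}])

```text
t: 17.3
eef_pos: [630.5, 247.7, 193.2]
tcp_rot: [3.136, 0.001, 2.095]
ft_force: [2.2, 1.8, 9.3]
opening: 0.281
grip_force: 30.0
```

```bash
python3 - <<'E'
from h import *
go(630.6,247.6,193); ends()
E
```

```text
t 17.3 pos [630.5 247.7 193.2] rpy [3.136e+00 1.000e-03 2.095e+00] F [2.2 1.8 9.3] slide [-0.0002  0.0001  0.0002] roll 0
half 14 316 slope 0.3503 high50 93.5 low50 58.5
half -70 1172 slope -0.0092 high50 82.5 low50 83.5
```

step_arm(increments=[{"slide":[0,0,0.0008],"roll":0},{"slide":[0,0,0.0012],"roll":0}])

```text
t: 17.6
eef_pos: [630.7, 247.8, 193.0]
tcp_rot: [3.135, 0.001, 2.095]
ft_force: [0.5, 1.6, 17.4]
opening: 0.28
grip_force: 30.0
```

```bash
python3 - <<'E'
from h import *
go(630.6,247.6,193); ends()
E
```

```text
t 17.6 pos [630.7 247.8 193. ] rpy [3.135e+00 1.000e-03 2.095e+00] F [ 0.5  1.6 17.4] slide [-0.0001 -0.0002  0.    ] roll 0
half 14 358 slope 0.3247 high50 92.4 low50 59.9
half -70 1168 slope -0.0119 high50 82.3 low50 83.5
```

High end is on the floor, shown by the force rise. Now the low end.

step_arm(increments=[{"slide":[0,0,-0.02],"roll":0},{"slide":[0,0,-0.045],"roll":0},{"slide":[0,-0.03,-0.049],"roll":0},{"slide":[0,-0.07,-0.049],"roll":0},{"slide":[0,-0.1,-0.049],"roll":0}])

```text
t: 18.27
eef_pos: [541.1, 196.4, 238.8]
tcp_rot: [3.142, 0.0, 2.095]
ft_force: [1.4, 0.3, -2.6]
opening: 0.281
grip_force: 30.0
```

```bash
python3 - <<'E'
from h import *
go(543.9,197.8,198); face()
E
```

```text
t 18.27 pos [541.1 196.4 238.8] rpy [3.142 0.    2.095] F [ 1.4  0.3 -2.6] slide [-0.0002  0.0031  0.0408] roll 0
half 14 1203 slope -0.0088 high50 82.5 low50 83.4
half -70 1079 slope -0.0114 high50 82.3 low50 83.4
face [126.44694103 129.84607311 132.22047342] expect 127.90834967222128
```

step_arm(increments=[{"slide":[0,0.0025,0.016],"roll":0},{"slide":[0,0.0025,0.03],"roll":0},{"slide":[0,0.0025,0.038],"roll":0},{"slide":[0,0.0025,0.042],"roll":0},{"slide":[0,0.0025,0.044],"roll":0}])

```text
t: 18.95
eef_pos: [544.8, 198.4, 194.3]
tcp_rot: [-3.141, 0.0, 2.095]
ft_force: [0.1, 1.0, -2.8]
opening: 0.279
grip_force: 30.0
```

step_arm(increments=[{"slide":[0,0,0.001],"roll":0},{"slide":[0,0,0.002],"roll":0},{"slide":[0,0,0.002],"roll":0}])

```text
t: 19.32
eef_pos: [544.8, 198.3, 193.6]
tcp_rot: [3.14, 0.0, 2.095]
ft_force: [-0.9, -0.9, 4.5]
opening: 0.28
grip_force: 30.0
```

```bash
python3 - <<'E'
from h import *
go(543.9,197.8,193); ends()
E
```

```text
t 19.32 pos [544.8 198.3 193.6] rpy [3.14  0.    2.095] F [-0.9 -0.9  4.5] slide [-0.     -0.001   0.0006] roll 0
half 14 1207 slope -0.0083 high50 82.4 low50 83.2
half -70 344 slope -0.2849 high50 62.7 low50 91.2
```

step_arm(increments=[{"slide":[0,0,0.001],"roll":0},{"slide":[0,0,0.0015],"roll":0}])

```text
t: 19.62
eef_pos: [544.8, 198.2, 192.7]
tcp_rot: [3.14, 0.001, 2.095]
ft_force: [-4.6, -2.4, 16.4]
opening: 0.278
grip_force: 30.0
```

step_arm(increments=[{"slide":[0,0,0.0006],"roll":0},{"slide":[0,0,0.001],"roll":0}])

```text
t: 19.88
eef_pos: [544.9, 198.2, 192.6]
tcp_rot: [3.14, 0.001, 2.095]
ft_force: [-7.0, -3.8, 23.5]
opening: 0.276
grip_force: 30.0
```

```bash
python3 - <<'E'
from h import *
go(543.9,197.8,193); ends()
E
```

```text
t 19.88 pos [544.9 198.2 192.6] rpy [3.140e+00 1.000e-03 2.095e+00] F [-7.  -3.8 23.5] slide [ 0.0001 -0.001  -0.0004] roll 0
half 14 1217 slope -0.0012 high50 82.3 low50 82.5
half -70 342 slope -0.2852 high50 62.2 low50 90.7
```

Level at about 82.4. Lift, check, and return the mallet to its original clear spot.

step_arm(increments=[{"slide":[0,0,-0.015],"roll":0},{"slide":[0,0,-0.04],"roll":0},{"slide":[0,0,-0.07],"roll":0},{"slide":[0,0,-0.085],"roll":0},{"slide":[0,0,-0.088],"roll":0}])

```text
t: 20.55
eef_pos: [544.7, 198.3, 278.7]
tcp_rot: [3.141, 0.0, 2.095]
ft_force: [-0.3, 0.1, -3.0]
opening: 0.277
grip_force: 30.0
```

```bash
python3 - <<'E'
from h import *
go(489.4,-1.9,281); face()
d=cam("top"); P=cloud(d)
c=np.array([587.2,222.7]); u=np.array([.8668,.4986])
a=(P[...,:2]-c)@u; b=(P[...,:2]-c)@[-u[1],u[0]]
for lo,hi in((20,68),(-68,-20)):
    m=(a>lo)&(a<hi)&(abs(b)<33)&(P[...,2]<100); print("top",lo,m.sum(),np.median(P[...,2][m]) if m.any() else '')
d=imaging.read_camera("side"); P=cloud(d)
for z in range(125,270,15):
    s=state()["eef_pos"]; q=P[near(P,s[:2],30,z-7,z+7)]; print(z,len(q),(q.mean(0)-s).round(1) if len(q) else'')
E
```

```text
t 20.55 pos [544.7 198.3 278.7] rpy [3.141 0.    2.095] F [-0.3  0.1 -3. ] slide [-0.1457 -0.1481 -0.0024] roll 0
half 14 1221 slope -0.0016 high50 82.4 low50 82.6
half -70 1163 slope 0.0012 high50 82.4 low50 82.3
face [167.83106425 170.09153829 172.23793157] expect 167.25088669124824
top 20 613 83.37783549326434
top -68 430 83.36130803295896
125 0 
140 0 
155 0 
170 137 [  -9.3   10.3 -104.9]
185 204 [ -9.7  10.2 -92.3]
200 217 [ -9.5  10.4 -77.1]
215 236 [ -9.8  10.1 -62.2]
230 251 [ -9.9   9.9 -46.9]
245 333 [ -6.9   6.5 -33.4]
260 187 [ -6.3   6.4 -17.1]
```

step_arm(increments=[{"slide":[-0.02,-0.02,0],"roll":0},{"slide":[-0.055,-0.055,0],"roll":0},{"slide":[-0.095,-0.096,0],"roll":0},{"slide":[-0.13,-0.132,0],"roll":0},{"slide":[-0.1457,-0.1481,0],"roll":0}])

```text
t: 21.32
eef_pos: [488.3, -3.9, 277.4]
tcp_rot: [-3.14, -0.001, 2.093]
ft_force: [-0.2, -0.1, -2.8]
opening: 0.279
grip_force: 30.0
```

step_arm(increments=[{"slide":[0,0,0.0],"roll":0},{"slide":[0,0,0.03],"roll":0},{"slide":[0,0,0.08],"roll":0},{"slide":[0,0,0.12],"roll":0},{"slide":[0,0,0.145],"roll":0}])

```text
t: 21.95
eef_pos: [488.7, -0.9, 130.9]
tcp_rot: [-3.14, -0.002, 2.096]
ft_force: [0.6, -0.3, -2.0]
opening: 0.277
grip_force: 30.0
```

step_arm(increments=[{"slide":[0,0,0.005],"roll":0},{"slide":[0,0,0.01],"roll":0},{"slide":[0,0,0.013],"roll":0}])

```text
t: 22.32
eef_pos: [489.7, -1.8, 120.7]
tcp_rot: [3.141, 0.001, 2.095]
ft_force: [-0.6, 0.4, -2.6]
opening: 0.282
grip_force: 30.0
```

```bash
python3 - <<'E'
from h import *
go(489.4,-1.9,111)
E
```

```text
t 22.32 pos [489.7  -1.8 120.7] rpy [3.141e+00 1.000e-03 2.095e+00] F [-0.6  0.4 -2.6] slide [ 0.0001 -0.0003  0.0097] roll 0
```

step_arm(increments=[{"slide":[0,0,0.003],"roll":0},{"slide":[0,0,0.006],"roll":0},{"slide":[0,0,0.008],"roll":0},{"slide":[0,0,0.009],"roll":0}])

```text
t: 22.82
eef_pos: [489.3, -2.0, 111.1]
tcp_rot: [-3.142, 0.0, 2.095]
ft_force: [-0.4, -0.2, -2.7]
opening: 0.279
grip_force: 30.0
```

step_arm(increments=[{"slide":[0,0,0.0005],"roll":0},{"slide":[0,0,0.001],"roll":0}])

```text
t: 23.08
eef_pos: [489.5, -2.0, 110.8]
tcp_rot: [3.141, 0.001, 2.095]
ft_force: [-3.1, 0.5, 11.7]
opening: 0.279
grip_force: 30.0
```

Seated on the worktop (contact force). Release, then withdraw.

step_arm(increments=[{"slide":[0,0,-0.0006],"roll":0},{"slide":[0,0,-0.0006],"roll":0}])

```text
t: 23.32
eef_pos: [489.4, -2.0, 110.9]
tcp_rot: [3.141, 0.0, 2.095]
ft_force: [-0.9, -0.5, -0.4]
opening: 0.279
grip_force: 30.0
```

step_arm(increments=[{"slide":[0,0,0],"roll":0},{"slide":[0,0,0],"roll":0},{"slide":[0,0,0],"roll":0},{"slide":[0,0,0],"roll":0},{"slide":[0,0,0],"roll":0}], fingers=0.9)

```text
t: 23.95
eef_pos: [489.3, -2.0, 110.8]
tcp_rot: [-3.142, 0.0, 2.095]
ft_force: [-0.5, 0.3, -0.8]
opening: 0.747
grip_force: 0.0
```

step_arm(increments=[{"slide":[0,0,-0.02],"roll":0},{"slide":[0,0,-0.06],"roll":0},{"slide":[0,0,-0.11],"roll":0},{"slide":[0,0,-0.16],"roll":0},{"slide":[0,0,-0.2],"roll":0}])

```text
t: 24.58
eef_pos: [489.2, -2.0, 312.9]
tcp_rot: [3.141, 0.001, 2.095]
ft_force: [0.1, -0.0, -0.3]
opening: 0.901
grip_force: 0.0
```

```bash
python3 - <<'E'
from h import *
go(489.4,-1.9,311); d=ends(); P=cloud(d); cv2.imwrite("pics/end.png",cv2.resize(d["color"][...,::-1],(768,576)))
for z in (20,40,60,100,120,140,165):
    q=P[near(P,(488,-2),40,z-8,z+8)]; print(z,len(q),q.mean(0).round(1) if len(q) else'')
E
```

```text
t 24.57 pos [489.2  -2.  312.9] rpy [3.141e+00 1.000e-03 2.095e+00] F [ 0.1 -0.  -0.3] slide [-0.0001  0.0002  0.0019] roll 0
half 14 1219 slope 0.0002 high50 82.3 low50 82.3
half -70 1164 slope 0.0021 high50 82.5 low50 82.3
20 47 [494.1  14.4  20.3]
40 52 [494.6  13.9  40. ]
60 53 [493.2  14.5  60.1]
100 38 [493.7   8.1 100. ]
120 38 [492.4   8.5 120.6]
140 51 [492.2   8.3 140.4]
165 170 [487.1   1.8 166.5]
```

View pics/end.png

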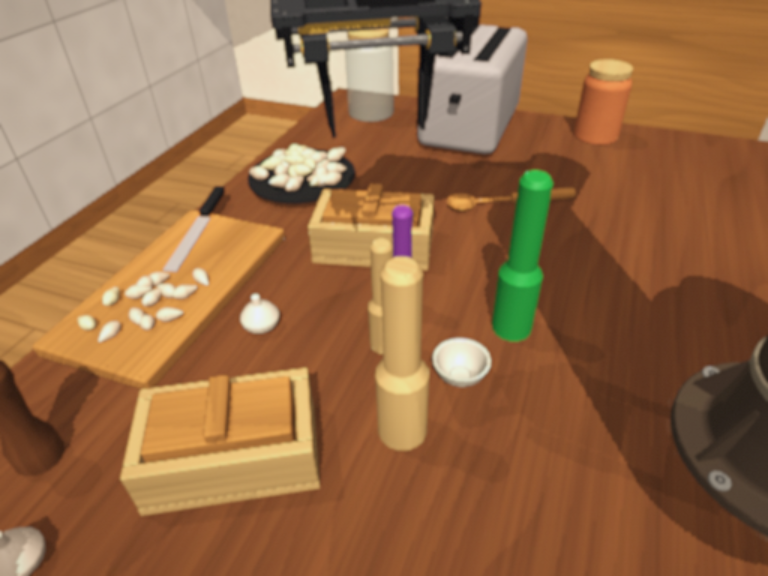

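The picture shows the block level in its mould at (220,420), the mallet upright at (380,295), and the gripper clear of everything.

```bash
python3 -c "
from h import *
print(env.job_done())"
```

```text
the job is handed in; nothing more can be done
None
```

The job is handed in: I tapped the block down on alternate ends with the small pale mallet, high end first, until both ends read about 82 mm (level and home). The mallet is back upright on its head in its original spot, after about 25 s.

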